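Book in a reagent bottle by the code on its underside

TASK

The reagent bottle standing in the tipping cradle carries its barcode on its underside: slide the blue-lidded tip box, still standing, out from where the cradle comes down, and tip the cradle gently all the way over by its side bar so that the bottle lies in it. Then take the yellow hand scanner out of its rest, hold it square on to the code and centred on it, with its window about 7 cm away, keep it steady there for about a second without touching the bottle, and lay it back in its rest the way round it was. Leave the other bottles, jars and the tube rack where they stand, upright.

Things in the scene. Friction and masses are not known exactly. Their poses are not given: they have to be found in the camera images.
- cradle: Fixed grey stand. Origin on the bench below the hinge line, which runs along its x, 50 mm up; z up. Base plate 115 mm in x, y -35 to +100 mm. Bottle stands on the +y side; the aluminium trough tips over to the -y side. Down, trough and bottle cover x -38 to +38, y +20 to -125 mm, underside 50 mm up; the push bar reaches x = -110 mm. Cheeks 64 mm high at x = +-47 mm.
- tilt (a joint): Tilt of the trough, rad: 0 upright (start), 1.57 fully down with the bottle level (stops at both). Damped, free moving: 1 to 4 N on the bar moves it. Let go before 0.7 rad it falls back; beyond 1.0 rad it sinks home by itself in 1 to 3 s if nothing is in the way. Gentle means below 3 rad/s.
- bar (a point): Middle of the trough's steel push bar, 12 mm thick, parallel to the cradle's x, sticking out on its -x side: free from x = -42 to -98 mm, then a red knob 18 mm thick to -110 mm; this point at x = -75 mm. Upright: y = +22 mm, 160 mm above the bench. Down: y = -110 mm, 72 mm above the bench.
- bed (a point): Point of the trough where the bottle's middle belongs. Upright: cradle y = +50 mm, 105 mm above the bench; down: y = -55 mm, 100 mm up. The trough is an open V 135 mm long with two foot rails, 34 mm apart, under the bottle's rim.
- bottle_mid (a point): Middle of the white round bottle with blue cap (60 mm across, 140 mm long, cap 40 mm across, about 0.28 kg), loose in the trough; its z axis runs from its underside to its cap, 70 mm each way.
- code (a point): Centre of the bottle's underside with its 28 mm square barcode label. z axis: into the bottle, towards the cap. With the cradle down the label faces level to the cradle's +y side, at x = 0, y = +15 mm, 100 mm above the bench; the foot rails stand 6 mm proud on either side of it.
- grip (a point): Grasp point of the hand scanner (0.18 kg), on its handle's centre line. x axis along the scanner, out through its window; z up. Yellow handle 34 mm wide (y), 30 mm high (15 mm above and below this point), from 80 mm behind to 31 mm ahead of it; black head 54 mm wide, 42 mm high (undersides flush), from 31 to 75 mm ahead.
- window (a point): Centre of the scanner's window in the front of the black head: 76 mm ahead of the grasp point and 3 mm above it. x axis: the direction in which it looks.
- rest: Fixed grey scanner rest, base 170 by 90 by 6 mm, origin on the bench under its middle. The scanner lies along its x axis, window to +x, underside 30 mm above the bench on two saddles 20 mm long at x = -62 and +50 mm, free between them for fingers. Lips 12 mm high leave 7 mm at each side of the scanner.
- rest_place (a point): Where the scanner's grasp point lies when it is in its rest: on the rest's axis, 45 mm above the bench; axes as the rest's.
- tipbox_mid (a point): Centre of the tip box: clear, blue lid, 122 (x) by 86 (y) by 72 mm high, 0.25 kg, loose on the bench where the trough comes down; the cradle cannot go down until it is slid away. Beside that space, on the cradle's +x side, the bench is kept free for it to 200 mm from the cradle's origin. z up, 36 mm above the bench.
- rack_mid (a point): Orange test tube rack with capped tubes, 70 (x) by 160 (y) by 100 mm high, loose, to be left alone; point on its axis 50 mm above the bench.
- jar: White jar with green cap, 60 mm across, 85 mm high, origin at the centre of its underside; to be left alone.
- amber: Amber bottle with black cap, 64 mm across, 160 mm high, origin at the centre of its underside; to be left alone.
- beaker: Glass beaker, 70 mm across, 95 mm high, origin at the centre of its underside; to be left alone.
- powder: White jar with orange cap, 68 mm across, 120 mm high, origin at the centre of its underside; to be left alone.
- scanner: The yellow and black hand scanner itself, origin on its underside straight below the grasp point; axes as there.
- bottle: The bottle itself, origin at the centre of its underside (same point as the code).
Mind the look-alikes: they are no part of the job. Leave any purple look-alike of the scanner alone.

How it is judged:
On the way, in this order (a step that is already met when the one before it is completed fails the run):
1. the cradle is down with the bottle lying in it (value of joint tilt above 1.48 rad and angle between bottle_mid's own z axis and vertical above 1.42 rad and distance between bottle_mid and bed below 0.02 m), for 0.2 s.
2. the held scanner looks at the code from 45 to 95 mm, centred within 12 mm, square within 0.18 rad, and is kept steady for 0.8 s (all of step 1 and x of code in the frame of window between 0.045 and 0.095 m and y of code in the frame of window between -0.012 and 0.012 m and z of code in the frame of window between -0.012 and 0.012 m and angle between the x axis of window and the z axis of code, either way round below 0.18 rad and linear speed of scanner below 0.02 m/s and angular speed of scanner below 0.15 rad/s and contact force between the fingers and scanner above 0.5 N), for 0.8 s.
At the end, for the whole second after the job is handed in: Cradle down (over 1.48 rad), bottle lying in it (20 mm, 8 degrees); scanner still in its rest, same way round (20 mm, 6 mm in height, 0.2 rad), bottle still; tip box flat on the bench; rack, jars, amber bottle and beaker upright within 30 mm of their places (all of step 1 and horizontal distance between grip and rest_place below 0.02 m and z of grip in the frame of rest_place between -0.006 and 0.006 m and x of window in the frame of rest_place above 0.05 m and angle between the x axis of window and the x axis of rest_place, either way round below 0.2 rad and linear speed of each of scanner, bottle below 0.02 m/s and angle between each of tipbox_mid, rack_mid, jar, amber, beaker, powder's own z axis and vertical below 0.1 rad and height (world z) of tipbox_mid between 0.027 and 0.045 m and distance of each of rack_mid, jar, amber, beaker, powder from where it was at the start of the episode below 0.03 m); the robot touches nothing.
It fails at once if a bystander is shifted by more than 30 mm or tipped (distance of any of rack_mid, jar, amber, beaker, powder from where it was at the start of the episode above 0.03 m or angle between any of rack_mid, jar, amber, beaker, powder's own z axis and vertical above 0.4 rad).
It fails at once if the tip box is tipped or lifted instead of slid (angle between tipbox_mid's own z axis and vertical above 0.4 rad or height (world z) of tipbox_mid above 0.07 m).
It fails at once if the cradle is swung over violently (velocity of joint tilt above 4 rad/s).
It fails at once if the scanner touches the bottle (contact force between scanner and bottle above 1 N).
It also fails if it takes over 72 s, if anything falls off the work surface, if the arm or the gripper's body presses on something with over 40 N, if the wrist force passes 120 N, or if a joint passes its speed limit or range.

ROBOT

A 6-joint arm with a two-finger parallel gripper is mounted at the origin on the work surface. World frame = base frame: x ahead of the robot, y to its left, z up, the work surface at z = 0. Lengths are in m, angles in rad, forces in N, time in s.
With the tool pointing down it reaches from about 0.275 to 0.75 m from the base axis. Payload 10.2 kg.
Tool frame: the origin (TCP) lies on the centre line of the jaws, within the pads' length; the fingertips stand 8 mm ahead of it and the grasp point (between the pads) lies 11 mm behind it (r.tip_reach is the distance from the TCP to the fingertips, in m); z points along the fingers, y is the line along which they close (so a half turn about z gives the same grasp; the last joint's range is limited). The gripper opens to 88 mm and grips with 3 to 60 N. Pads are 18 mm wide; open, the fingers measure 123 mm over their backs; the gripper's body (75 mm by 187 mm) begins 45 mm behind the grasp point.
Start: joints at [-0.223, 0.313, 1.498, -0, 1.331, -0.223], TCP at [0.525, -0, 0.247] pointing down, gripper open.
Joint ranges: [-2.94, 2.94], [-0.97, 2.17], [0.19, 2.56], [-1.23, 4.37], [0.02, 3.11], [-2.88, 2.88]. Speed limits (rad/s): [2.39, 2.39, 3.01, 3.14, 3.14, 3.14].

INTERFACE

Orientations are given as a rotation vector (axis times angle).
In Python, from plant import readout, viewer, order, spot_in, regions_of, place_of, r gives the robot as it stands. The module is installed in compiled form; this text tells all that it offers.
- The arm moves only by the tool carry_out, never from a script. Its argument "motion" is a list of rows, each an object with "offset": the shift along the tool's x, y, z in m, a list of three; "delta_rot": the turn, a rotation vector about the tool's x, y, z in rad, a list of three; "hand": the closure, from -1 (fully open) to 1 (shut). A call has 1 to 8 rows; each row is the pose to reach, as a shift and turn from the pose commanded when the call began, along the tool's axes at that moment; what a row does not reach only later rows make up. A row lasts 1/10 s, in which the tool goes at most 50 mm and 8.59 degrees, less where a joint would pass 70% of its speed; a pose out of reach is approached as far as the arm can. A call with a gripper value outside its range is refused whole. The fingers move at their own pace and stop on an object; the grip force is fixed at half the most. Time passes only in rows, so rows that repeat a pose let the fingers close. It gives the time, the measured TCP pose, the force, the opening and the grip force at its end, in the units of the state.
- readout.get_obs(): the state, without advancing time (a new reading comes with each control period).
- viewer.read_camera(name): name is "scene" or "side" or "wrist"; returns a dict with "frame" (400x640x3 uint8, blue, green, red), "intrinsics" (3x3 intrinsics, pixels), "cam_to_world" (4x4, takes a point from camera to world coordinates). Camera axes: x right, y down, z forward; pixel columns grow to the right and rows downward; lengths in m; the calibration is good to about 2 mm. A picture is of the moment at which its call begins. There is no depth.
- order.close_job(): hands the job in; it is judged then, once.
Trained networks look in a picture, given as the dict that the camera call returned (one of the last four; its "shot" number tells which), for a name from the list of things; names that differ only in an ending like _2 or _b are one class to them, and where a whole thing is asked for, a point or a joint stands for the part that bears it (a point fixed in the world has none). Each returns a list of dicts, best first, with "p" (0 to 1); they miss things now and then, are a little off and sometimes report something else, mostly with a low value. They report only what shows in the picture. A call takes as long as a camera call. They do not tell look-alikes from the thing itself.
- spot_in(picture, target): "location" ([x, y, z] in m, in world coordinates, good to about 4 mm: the middle of the surface that is visible of it).
- regions_of(picture, target): "pixels" (400x640 bool, what is visible of it).
- place_of(picture, target): "location" ([x, y, z] in m, in world coordinates, good to about 4 mm: a listed point, or the origin of a listed thing).
The state is a dict: "time": time; "joint_positions": joint angles; "qd": joint speeds; "effort": joint torques, N m; "tool_pos": TCP position; "tcp_rot": TCP orientation; "wrist_force": force on the tool from outside, world axes, zero at the start; "ft_torque": the same for the moment, N m; "gripper_width": finger opening in m; "grip_force": force on a finger pad.
Only numpy, scipy, OpenCV 4.12 (cv2) and the standard library are available. Lean on these libraries where they do the work, as an engineer would, in place of code of your own. Each camera call takes 0.05 s, during which the arm holds its last target. There are 200 camera calls.

## Working session

There is one attempt and no reset: what is moved stays moved. The work goes in short steps, Python scripts to look and compute and a tool call to move; the robot and the scene stay as the last step left them, time stands still between calls to the robot, and variables do not carry over. Pictures are saved under pics/ and viewed, at most 10 in all, crops included, and the job is handed in when it is done.

Besides the shell and the picture viewer there is one more tool, called after "Call:" as name(argument=value, ...), one argument or row to a line, values as JSON. carry_out: Moves the arm, as the interface text tells. Its arguments: {"type":"object","properties":{"motion":{"type":"array","items":{"type":"object","properties":{"offset":{"type":"array","items":{"type":"number"}},"delta_rot":{"type":"array","items":{"type":"number"}},"hand":{"type":"number"}}}}},"required":["motion"]}

```bash
mkdir -p pics; cat > h.py <<'E'
import numpy as np, cv2
from plant import readout, viewer, order, spot_in, regions_of, place_of, r
from scipy.spatial.transform import Rotation as R
def pr(p): return np.round(p,4).tolist()
E
python3 - <<'E'
from h import *
o=readout.get_obs(); print({k:np.round(v,3).tolist() for k,v in o.items()})
for c in ["scene","side"]:
    p=viewer.read_camera(c); cv2.imwrite(f"pics/{c}0.png",p["frame"])
    print(c,pr(p["cam_to_world"][:3,3]))
    for n in ["cradle","bar","bed","bottle_mid","code","grip","window","rest","rest_place","tipbox_mid","rack_mid","jar","amber","beaker","powder","scanner"]:
        print(n,[(pr(d["location"]),round(d["p"],2)) for d in place_of(p,n)[:3]])
E
```

```text
{'time': 0.0, 'joint_positions': [-0.223, 0.313, 1.498, -0.0, 1.331, -0.223], 'qd': [-0.001, -0.001, 0.001, 0.0, 0.001, 0.0], 'effort': [-0.0, -40.222, -25.226, 0.069, 0.035, -0.0], 'tool_pos': [0.525, 0.0, 0.246], 'tcp_rot': [-2.221, -2.221, 0.001], 'wrist_force': [0.215, -0.19, 0.09], 'ft_torque': [0.029, 0.014, -0.035], 'grip_force': 0.0, 'gripper_width': 0.088}
scene [1.1473, -0.257, 1.062]
cradle [([0.5243, -0.0314, -0.0003], 0.59)]
bar [([0.4488, -0.032, 0.1602], 0.78)]
bed [([0.509, 0.0192, 0.1052], 0.72)]
bottle_mid [([0.5078, 0.0177, 0.1011], 0.63)]
code [([0.5145, 0.016, 0.0343], 0.55)]
grip [([0.4246, 0.3167, 0.0432], 0.98), ([0.2204, 0.4271, 0.0144], 0.95), ([0.5138, 0.0135, 0.0369], 0.71)]
window [([0.1617, 0.3839, 0.0194], 0.91), ([0.4642, 0.2505, 0.0477], 0.85), ([0.4244, 0.3123, 0.0453], 0.6)]
rest [([0.4253, 0.309, 0.0003], 0.76)]
rest_place [([0.4248, 0.3082, 0.0389], 0.96)]
tipbox_mid [([0.5501, -0.148, 0.0376], 0.71)]
rack_mid [([0.6094, 0.1177, 0.0498], 0.75)]
jar [([0.4004, 0.004, 0.0018], 0.59)]
amber [([0.6792, 0.3365, 0.004], 0.83), ([0.5251, -0.0352, 0.0013]
[... 407 characters left out ...]
e [([0.5108, 0.013, 0.0387], 0.96)]
grip [([0.4261, 0.3121, 0.0461], 0.82), ([0.2223, 0.4321, 0.0108], 0.6)]
window [([0.1656, 0.3834, 0.0173], 0.77), ([0.4611, 0.247, 0.051], 0.55)]
rest [([0.43, 0.3133, -0.0002], 0.85), ([0.5475, -0.1455, 0.0353], 0.38)]
rest_place [([0.4263, 0.3139, 0.0485], 0.87), ([0.5236, -0.0293, 0.0023], 0.54)]
tipbox_mid [([0.5476, -0.1467, 0.0314], 0.85), ([0.46, 0.2452, 0.0497], 0.4)]
rack_mid [([0.6134, 0.1195, 0.0539], 0.64)]
jar [([0.3971, 0.0062, 0.0012], 0.8)]
amber [([0.68, 0.3322, 0.0023], 0.67)]
beaker [([0.4362, -0.3015, 0.0021], 0.68)]
powder [([0.5978, -0.3887, -0.0002], 0.74)]
scanner [([0.4229, 0.3146, 0.0303], 0.94), ([0.2239, 0.434, -0.0022], 0.74)]
```

View pics/scene0.png

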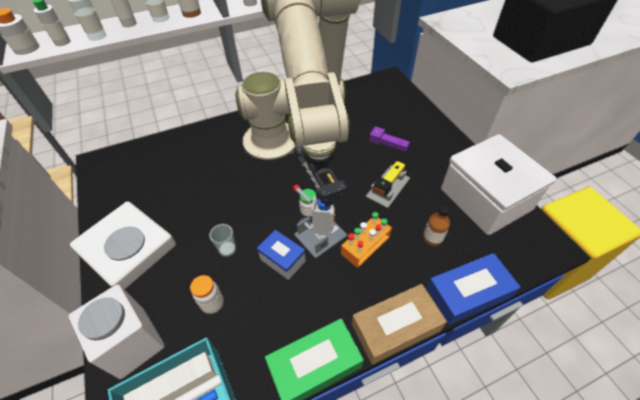

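View pics/side0.png

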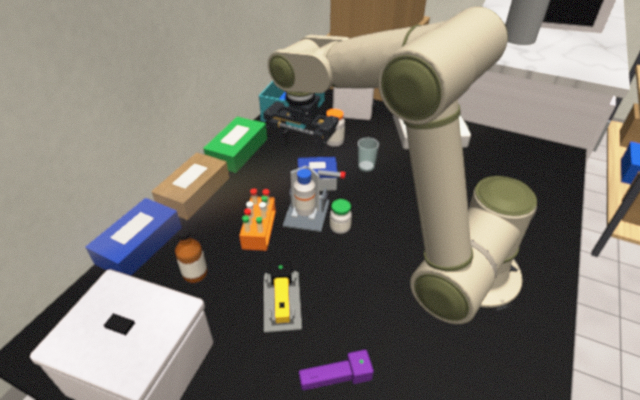

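The scene view shows the cradle with its bottle at about (318,220), the tip box at (282,255), the rack at (366,240) and the yellow scanner in its rest at (388,183). The purple look-alike is at (390,138), loose on the bench. The side view agrees: the scanner at (281,300) has its black head pointing away (-y). Next I'll average the detections and get the yaws.

```bash
cat >> h.py <<'E'
def best(names,cams,n=1,near=None):
    out={k:[] for k in names}
    for _ in range(n):
        for c in cams:
            p=viewer.read_camera(c)
            for k in names:
                d=place_of(p,k)
                if near and k in near: d=[e for e in d if np.linalg.norm(np.array(e["location"])[:2]-near[k])<.06]
                if d and d[0]["p"]>.4: out[k].append(d[0]["location"])
    return {k:np.array(v) for k,v in out.items() if len(v)}
def yawfit(loc,wor):
    # planar fit: world = o + R(th) loc
    l=np.array(loc);w=np.array(wor);lc=l.mean(0);wc=w.mean(0);a=l-lc;b=w-wc
    th=np.arctan2((a[:,0]*b[:,1]-a[:,1]*b[:,0]).sum(),(a*b).sum())
    c,s=np.cos(th),np.sin(th);return th,wc-np.array([[c,-s],[s,c]])@lc
def topl(p,uv,z):
    K,T=p["intrinsics"],p["cam_to_world"]
    d=np.linalg.inv(K)@np.c_[uv,np.ones(len(uv))].T; d=T[:3,:3]@d; o=T[:3,3]
    return (o[:,None]+d*((z-o[2])/d[2])).T
E
python3 - <<'E'
from h import *
near=dict(grip=(.425,.313),window=(.463,.249),rest_place=(.425,.31),rest=(.425,.31),bottle_mid=(.51,.02),code=(.512,.015),bed=(.51,.02),cradle=(.52,-.03),tipbox_mid=(.55,-.147),bar=(.448,-.03),jar=(.4,.005),rack_mid=(.61,.118),beaker=(.437,-.3),powder=(.6,-.39))
b=best(list(near),["scene","side","wrist"],3,near)
m={k:np.median(v,0) for k,v in b.items()}
for k in m: print(k,pr(m[k]),len(b[k]),pr(b[k].std(0)))
L=dict(cradle=(0,0),bar=(-.075,.022),bed=(0,.05),bottle_mid=(0,.05),code=(0,.05))
ks=[k for k in L if k in m]
print("cradle",yawfit([L[k] for k in ks],[m[k][:2] for k in ks]))
d=m["window"]-m["grip"];print("scanner yaw",np.arctan2(d[1],d[0]))
for c in ["scene","side"]:
    p=viewer.read_camera(c);g=regions_of(p,"tipbox_mid")
    for e in g[:1]:
        M=e["pixels"];hsv=cv2.cvtColor(p["frame"],cv2.COLOR_BGR2HSV)
        print(c,e["p"],M.sum())
        ys,xs=np.nonzero(M&(hsv[...,0]>100)&(hsv[...,0]<130)&(hsv[...,1]>110))
        w=topl(p,np.c_[xs,ys],.072)[:,:2].astype(np.float32)*1000
        print(cv2.minAreaRect(w))
p=viewer.read_camera("wrist");cv2.imwrite("pics/w0.png",p["frame"])
E
```

```text
grip [0.4252, 0.3139, 0.0455] 6 [0.0015, 0.0012, 0.0012]
window [0.461, 0.2475, 0.0482] 6 [0.0012, 0.0008, 0.0012]
rest_place [0.426, 0.3113, 0.0442] 6 [0.0013, 0.0038, 0.0034]
rest [0.4272, 0.3123, 0.0008] 6 [0.0024, 0.0021, 0.0009]
bottle_mid [0.5097, 0.018, 0.1025] 6 [0.0012, 0.0013, 0.001]
code [0.5124, 0.0187, 0.0344] 7 [0.0011, 0.0011, 0.002]
bed [0.5132, 0.0163, 0.1021] 6 [0.0014, 0.0017, 0.0009]
cradle [0.5236, -0.0316, 0.0007] 8 [0.0022, 0.0014, 0.0017]
tipbox_mid [0.5489, -0.1479, 0.035] 5 [0.0027, 0.0011, 0.0015]
bar [0.4459, -0.0291, 0.1588] 9 [0.0026, 0.0012, 0.002]
jar [0.3994, 0.0046, -0.0006] 9 [0.0032, 0.0013, 0.0023]
rack_mid [0.6117, 0.119, 0.0493] 9 [0.0021, 0.0014, 0.0021]
beaker [0.4351, -0.2996, 0.0007] 9 [0.0015, 0.0011, 0.0011]
powder [0.5998, -0.3889, 0.0004] 6 [0.001, 0.0034, 0.0019]
cradle (np.float64(0.2528035967261978), array([ 0.52409733, -0.0310848 ]))
scanner yaw -1.0768998633492632
scene 0.77 1395
((555.7548828125, -148.08984375), (125.61637878417969, 92.02355194091797), 28.176294326782227)
side 0.65 660
((548.1979370117188, -142.20266723632812), (118.97985076904297, 93.11273956298828), 25.69774055480957)
```

View pics/w0.png

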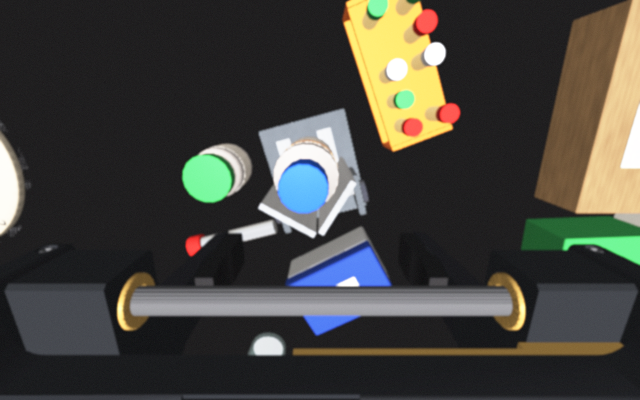

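The wrist view shows the box under the fingers at about (340,280), yawed about 12° from the cradle. The jar is at (210,175), the bar knob at (193,245) and the rack at (400,80). First I'll move the half-open fingers to the box's -x side.

```bash
cat >> h.py <<'E'
C=np.array([.5241,-.0311]);TH=.253
def cw(x,y): c,s=np.cos(TH),np.sin(TH); return C+np.array([c*x-s*y,s*x+c*y])
def wc(p): c,s=np.cos(TH),np.sin(TH); d=np.array(p)[:2]-C; return np.array([c*d[0]+s*d[1],-s*d[0]+c*d[1]])
def go(pos,yawx=None,rot=None):
    "offset, delta_rot from present pose to world TCP pos, tool down, tool x at world yaw yawx"
    o=readout.get_obs();A=R.from_rotvec(o["tcp_rot"])
    B=R.from_matrix([[np.cos(yawx),np.sin(yawx),0],[np.sin(yawx),-np.cos(yawx),0],[0,0,-1]])
    print("at",pr(o["tool_pos"]),"off",pr(A.inv().apply(np.array(pos)-o["tool_pos"])),"rot",pr((A.inv()*B).as_rotvec()),"w",round(float(o["gripper_width"]),4),"F",pr(o["wrist_force"]),"t",round(float(o["time"]),2))
E
python3 -c "
from h import *
go([*cw(-.1,-.129),.247],TH)"
```

```text
at [0.525, -0.0, 0.2467] off [-0.181, -0.0654, -0.0003] rot [0.0, -0.0, 1.3178] w 0.0884 F [-0.9371, 0.2242, -0.2914] t 8.7
```

Call:
carry_out(
  motion=[
    {"offset":[-0.18,-0.065,0],"delta_rot":[0,0,1.1],"hand":0.32},
    {"offset":[-0.18,-0.065,0],"delta_rot":[0,0,1.1],"hand":0.32},
    {"offset":[-0.18,-0.065,0],"delta_rot":[0,0,1.1],"hand":0.32},
    {"offset":[-0.18,-0.065,0],"delta_rot":[0,0,1.1],"hand":0.32},
    {"offset":[-0.18,-0.065,0],"delta_rot":[0,0,1.1],"hand":0.32},
    {"offset":[-0.18,-0.065,0],"delta_rot":[0,0,1.1],"hand":0.32},
    {"offset":[-0.18,-0.065,0],"delta_rot":[0,0,1.1],"hand":0.32},
    {"offset":[-0.18,-0.065,0],"delta_rot":[0,0,1.1],"hand":0.32},
  ],
)

```text
time: 9.5
tool_pos: [0.4599, -0.1802, 0.2467]
tcp_rot: [-3.057, -0.725, 0.0]
wrist_force: [0.2, 0.9, -0.2]
gripper_width: 0.0302
grip_force: 0.0
```

```bash
python3 -c "
from h import *
go([*cw(-.1,-.129),.052],TH)"
```

```text
at [0.4599, -0.1802, 0.2467] off [-0.0007, 0.0006, 0.1947] rot [-0.0, 0.0, 0.2125] w 0.0302 F [0.2394, 0.863, -0.2404] t 9.5
```

Call:
carry_out(
  motion=[
    {"offset":[0,0,0.05],"delta_rot":[0,0,0.12],"hand":0.32},
    {"offset":[0,0,0.1],"delta_rot":[0,0,0.213],"hand":0.32},
    {"offset":[0,0,0.15],"delta_rot":[0,0,0.213],"hand":0.32},
    {"offset":[0,0,0.18],"delta_rot":[0,0,0.213],"hand":0.32},
    {"offset":[0,0,0.195],"delta_rot":[0,0,0.213],"hand":0.32},
    {"offset":[0,0,0.195],"delta_rot":[0,0,0.213],"hand":0.32},
  ],
)

```text
time: 10.1
tool_pos: [0.4591, -0.1795, 0.05]
tcp_rot: [-3.113, -0.403, 0.005]
wrist_force: [-0.5, -0.6, -0.3]
gripper_width: 0.0304
grip_force: 0.0
```

```bash
python3 -c "
from h import *
go([*cw(.048,-.129),.052],TH)"
```

```text
at [0.4591, -0.1795, 0.05] off [0.148, 0.0023, -0.0024] rot [-0.003, 0.0025, 0.0046] w 0.0304 F [-0.4958, -0.6028, -0.3116] t 10.1
```

Call:
carry_out(
  motion=[
    {"offset":[0.01,0.002,-0.002],"delta_rot":[0,0,0],"hand":0.32},
    {"offset":[0.02,0.002,-0.002],"delta_rot":[0,0,0],"hand":0.32},
    {"offset":[0.03,0.002,-0.002],"delta_rot":[0,0,0],"hand":0.32},
    {"offset":[0.04,0.002,-0.002],"delta_rot":[0,0,0],"hand":0.32},
    {"offset":[0.05,0.002,-0.002],"delta_rot":[0,0,0],"hand":0.32},
    {"offset":[0.06,0.002,-0.002],"delta_rot":[0,0,0],"hand":0.32},
    {"offset":[0.07,0.002,-0.002],"delta_rot":[0,0,0],"hand":0.32},
    {"offset":[0.08,0.002,-0.002],"delta_rot":[0,0,0],"hand":0.32},
  ],
)

```text
time: 10.9
tool_pos: [0.5387, -0.1613, 0.0537]
tcp_rot: [3.115, 0.404, -0.0]
wrist_force: [-1.3, -0.2, 1.1]
gripper_width: 0.0299
grip_force: 0.8
```

Call:
carry_out(
  motion=[
    {"offset":[0.01,0,0],"delta_rot":[0,0,0],"hand":0.32},
    {"offset":[0.02,0,0],"delta_rot":[0,0,0],"hand":0.32},
    {"offset":[0.03,0,0],"delta_rot":[0,0,0],"hand":0.32},
    {"offset":[0.04,0,0],"delta_rot":[0,0,0],"hand":0.32},
    {"offset":[0.05,0,0],"delta_rot":[0,0,0],"hand":0.32},
    {"offset":[0.06,0,0],"delta_rot":[0,0,0],"hand":0.32},
    {"offset":[0.066,0,0],"delta_rot":[0,0,0],"hand":0.32},
    {"offset":[0.068,0,0],"delta_rot":[0,0,0],"hand":0.32},
  ],
)

```text
time: 11.7
tool_pos: [0.6042, -0.144, 0.0536]
tcp_rot: [3.115, 0.404, 0.0]
wrist_force: [-2.3, -1.0, 1.0]
gripper_width: 0.0299
grip_force: 1.0
```

```bash
python3 -c "
from h import *
go([*cw(-.075,.022),.157],TH)
p=viewer.read_camera('scene');cv2.imwrite('pics/s1.png',cv2.resize(p['frame'][120:320,180:480],None,fx=2.5,fy=2.5))
d=place_of(p,'tipbox_mid');print([(pr(e['location']),pr(wc(e['location'])),e['p']) for e in d[:2]])"
```

```text
at [0.6042, -0.144, 0.0536] off [-0.1235, -0.152, -0.1034] rot [0.0001, -0.0, 0.0052] w 0.0299 F [-2.2961, -0.9964, 1.0084] t 11.7
[]
```

View pics/s1.png

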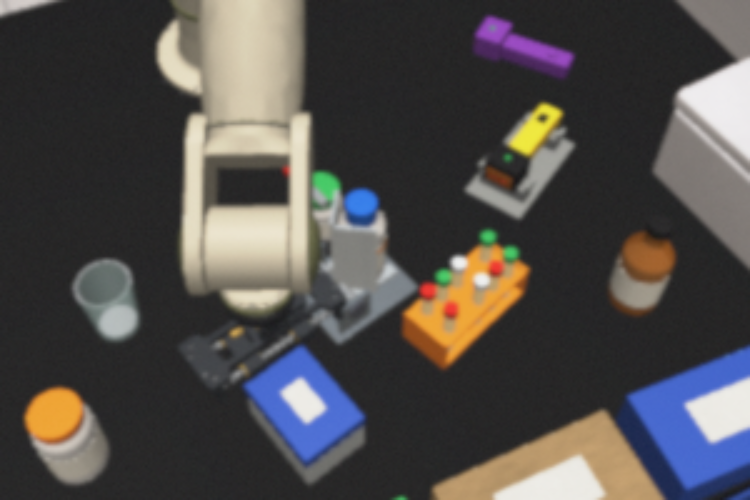

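The box now stands flat and aligned on the cradle's +x side, at about (305,400) in the crop. Everything else is upright. Next is the bar.

Call:
carry_out(
  motion=[
    {"offset":[-0.02,0,-0.02],"delta_rot":[0,0,0],"hand":0.32},
    {"offset":[-0.02,0,-0.07],"delta_rot":[0,0,0],"hand":0.09},
    {"offset":[-0.02,0,-0.12],"delta_rot":[0,0,0],"hand":0.09},
    {"offset":[-0.02,0,-0.17],"delta_rot":[0,0,0],"hand":0.09},
    {"offset":[-0.02,0,-0.2],"delta_rot":[0,0,0],"hand":0.09},
    {"offset":[-0.055,-0.04,-0.2],"delta_rot":[0,0,0],"hand":0.09},
    {"offset":[-0.085,-0.08,-0.2],"delta_rot":[0,0,0],"hand":0.09},
    {"offset":[-0.115,-0.12,-0.2],"delta_rot":[0,0,0],"hand":0.09},
  ],
)

```text
time: 12.6
tool_pos: [0.4625, -0.0586, 0.2535]
tcp_rot: [-3.116, -0.403, -0.001]
wrist_force: [0.9, -0.1, -0.0]
gripper_width: 0.0402
grip_force: 0.0
```

Call:
carry_out(
  motion=[
    {"offset":[-0.0085,-0.032,0],"delta_rot":[0,0,0],"hand":0.09},
    {"offset":[-0.0085,-0.032,0],"delta_rot":[0,0,0],"hand":0.09},
    {"offset":[-0.0085,-0.032,0],"delta_rot":[0,0,0],"hand":0.09},
  ],
)

```text
time: 12.9
tool_pos: [0.448, -0.0307, 0.2541]
tcp_rot: [3.115, 0.405, 0.002]
wrist_force: [0.3, -0.4, -0.1]
gripper_width: 0.0403
grip_force: 0.0
```

```bash
python3 -c "
from h import *
go([*cw(-.075,.022),.155],TH)
p=viewer.read_camera('wrist');cv2.imwrite('pics/w1.png',p['frame'])
d=place_of(p,'tipbox_mid');print([(pr(e['location']),pr(wc(e['location'])),e['p']) for e in d[:2]])
d=place_of(p,'bar');print([(pr(e['location']),pr(wc(e['location'])),e['p']) for e in d[:2]])"
```

```text
at [0.448, -0.0307, 0.2541] off [-0.0015, -0.0026, 0.0991] rot [0.0008, -0.001, 0.0055] w 0.0403 F [0.3296, -0.4081, -0.1079] t 12.9
[([0.4214, 0.3124, 0.0319], [-0.0134, 0.3583], 0.32)]
[([0.4501, -0.0276, 0.1622], [-0.0708, 0.0219], 0.73)]
```

View pics/w1.png

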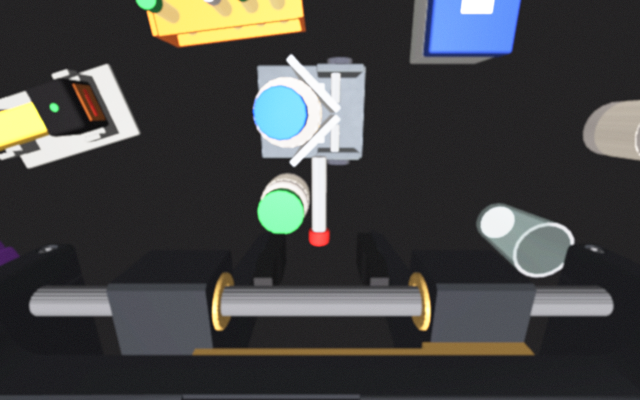

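The bar at (319,195) lies centred between the fingers at (270,265) and (372,265), and the box at (470,30) is well clear. I'll lower around the bar and tip the cradle.

Call:
carry_out(
  motion=[
    {"offset":[-0.008,-0.002,0.04],"delta_rot":[0,0,0.005],"hand":0.09},
    {"offset":[-0.008,-0.002,0.07],"delta_rot":[0,0,0.005],"hand":0.09},
    {"offset":[-0.008,-0.002,0.09],"delta_rot":[0,0,0.005],"hand":0.09},
    {"offset":[-0.008,-0.002,0.099],"delta_rot":[0,0,0.005],"hand":0.09},
    {"offset":[-0.008,-0.002,0.099],"delta_rot":[0,0,0.005],"hand":0.45},
    {"offset":[-0.008,-0.002,0.099],"delta_rot":[0,0,0.005],"hand":0.45},
  ],
)

```text
time: 13.65
tool_pos: [0.4403, -0.0312, 0.1555]
tcp_rot: [3.116, 0.395, 0.002]
wrist_force: [0.9, 0.8, 0.2]
gripper_width: 0.026
grip_force: 0.0
```

Call:
carry_out(
  motion=[
    {"offset":[0,0.017,-0.002],"delta_rot":[0,0,0],"hand":0.45},
    {"offset":[0,0.028,-0.002],"delta_rot":[0,0,0],"hand":0.45},
    {"offset":[0,0.039,-0.002],"delta_rot":[0,0,0],"hand":0.45},
    {"offset":[0,0.051,0],"delta_rot":[0,0,0],"hand":0.45},
    {"offset":[0,0.061,0.003],"delta_rot":[0,0,0],"hand":0.45},
    {"offset":[0,0.072,0.007],"delta_rot":[0,0,0],"hand":0.45},
    {"offset":[0,0.082,0.012],"delta_rot":[0,0,0],"hand":0.45},
    {"offset":[0,0.092,0.018],"delta_rot":[0,0,0],"hand":0.45},
  ],
)

```text
time: 14.45
tool_pos: [0.4628, -0.1207, 0.1361]
tcp_rot: [3.117, 0.396, -0.0]
wrist_force: [-0.3, 1.8, 1.6]
gripper_width: 0.0245
grip_force: 0.7
```

Call:
carry_out(
  motion=[
    {"offset":[0,0.009,0.007],"delta_rot":[0,0,0],"hand":0.45},
    {"offset":[0,0.017,0.014],"delta_rot":[0,0,0],"hand":0.45},
    {"offset":[0,0.024,0.023],"delta_rot":[0,0,0],"hand":0.45},
    {"offset":[0,0.031,0.032],"delta_rot":[0,0,0],"hand":0.45},
    {"offset":[0,0.037,0.042],"delta_rot":[0,0,0],"hand":0.45},
    {"offset":[0,0.041,0.052],"delta_rot":[0,0,0],"hand":0.45},
    {"offset":[0,0.044,0.06],"delta_rot":[0,0,0],"hand":0.45},
    {"offset":[0,0.044,0.06],"delta_rot":[0,0,0],"hand":0.45},
  ],
)

```text
time: 15.25
tool_pos: [0.4733, -0.1625, 0.0756]
tcp_rot: [-3.116, -0.396, 0.002]
wrist_force: [0.1, -0.9, 0.0]
gripper_width: 0.0242
grip_force: 0.0
```

```bash
python3 -c "
from h import *
go([*cw(-.075,-.11),.155],TH)
o=readout.get_obs();print(pr(wc(o['tool_pos'])))
p=viewer.read_camera('side');cv2.imwrite('pics/d1.png',cv2.resize(p['frame'][80:280,200:440],None,fx=3,fy=3))
for k in ['bar','bottle_mid','code']:
  d=place_of(p,k);print(k,[(pr(e['location']),pr(wc(e['location'])),e['p']) for e in d[:2]])"
```

```text
at [0.4733, -0.1625, 0.0756] off [0.0069, -0.0046, -0.0794] rot [-0.0011, 0.0012, -0.0004] w 0.0242 F [0.0971, -0.8949, 0.0062] t 15.25
[-0.0821, -0.1145]
bar [([0.4786, -0.1573, 0.0744], [-0.0756, -0.1108], 0.79), ([0.6733, -0.1287, 0.0317], [0.12, -0.1318], 0.37)]
bottle_mid [([0.5386, -0.0847, 0.1002], [0.0006, -0.0555], 0.77), ([0.4784, -0.1581, 0.0737], [-0.076, -0.1115], 0.18)]
code [([0.5182, -0.0182, 0.1004], [-0.0025, 0.014], 0.82)]
```

View pics/d1.png

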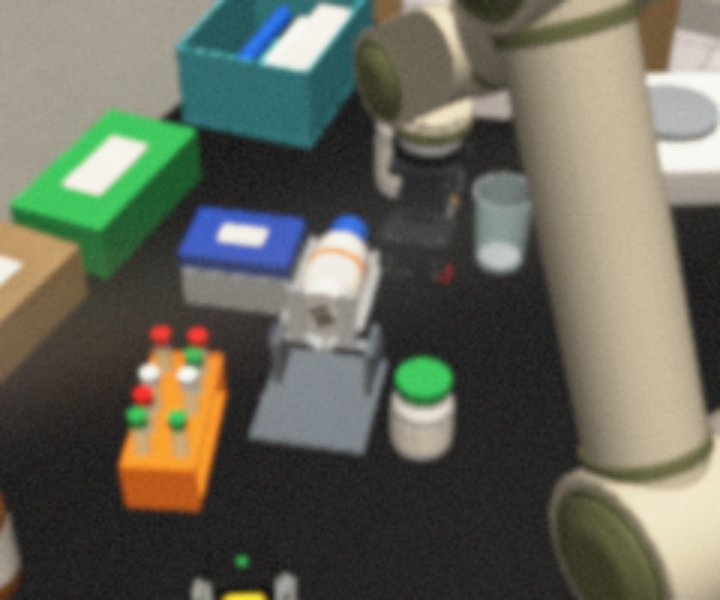

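The cradle is down with the bottle lying in it. The label at about (322,315) in the crop faces the camera, and the measured code matches the prediction within 3 mm. I'll lift off and go to the scanner.

Call:
carry_out(
  motion=[
    {"offset":[0,-0.003,-0.04],"delta_rot":[0,0,0],"hand":0.45},
    {"offset":[0,-0.003,-0.09],"delta_rot":[0,0,0],"hand":0.45},
    {"offset":[0,-0.003,-0.14],"delta_rot":[0,0,0],"hand":0.3},
    {"offset":[0,-0.003,-0.17],"delta_rot":[0,0,0],"hand":0.0},
    {"offset":[0.01,-0.05,-0.17],"delta_rot":[0,0,-0.14],"hand":-0.5},
    {"offset":[0.02,-0.095,-0.17],"delta_rot":[0,0,-0.28],"hand":-0.6},
    {"offset":[0.03,-0.14,-0.17],"delta_rot":[0,0,-0.42],"hand":-0.6},
    {"offset":[0.035,-0.185,-0.17],"delta_rot":[0,0,-0.56],"hand":-0.6},
  ],
)

```text
time: 16.25
tool_pos: [0.461, 0.0273, 0.2473]
tcp_rot: [2.881, 1.25, 0.002]
wrist_force: [1.5, 0.1, -0.1]
gripper_width: 0.0686
grip_force: 0.0
```

```bash
python3 -c "
from h import *
go([.4252,.3139,.2],2.065); print(pr(readout.get_obs()['joint_positions']))"
```

```text
at [0.461, 0.0273, 0.2473] off [0.1848, -0.222, 0.0472] rot [0.0014, -0.0, -1.2464] w 0.0686 F [1.4639, 0.0613, -0.0863] t 16.25
[-0.1955, 0.1719, 1.6769, 0.0001, 1.2915, 0.5567]
```

Call:
carry_out(
  motion=[
    {"offset":[0.03,-0.035,0],"delta_rot":[0,0,-0.14],"hand":-0.6},
    {"offset":[0.06,-0.07,0],"delta_rot":[0,0,-0.28],"hand":-0.6},
    {"offset":[0.09,-0.105,0],"delta_rot":[0,0,-0.42],"hand":-0.6},
    {"offset":[0.115,-0.14,0],"delta_rot":[0,0,-0.56],"hand":-0.6},
    {"offset":[0.14,-0.17,0],"delta_rot":[0,0,-0.7],"hand":-0.6},
    {"offset":[0.165,-0.2,0.01],"delta_rot":[0,0,-0.84],"hand":-0.6},
    {"offset":[0.185,-0.222,0.03],"delta_rot":[0,0,-0.98],"hand":-0.6},
    {"offset":[0.185,-0.222,0.047],"delta_rot":[0,0,-1.12],"hand":-0.6},
  ],
)

```text
time: 17.05
tool_pos: [0.4263, 0.3153, 0.1992]
tcp_rot: [1.773, 2.594, 0.002]
wrist_force: [0.9, 0.2, 0.3]
gripper_width: 0.0707
grip_force: 0.0
```

Call:
carry_out(
  motion=[
    {"offset":[0,0,0],"delta_rot":[0,0,-0.126],"hand":-0.6},
    {"offset":[0,0,0],"delta_rot":[0,0,-0.126],"hand":-0.6},
  ],
)

```text
time: 17.25
tool_pos: [0.427, 0.3126, 0.1997]
tcp_rot: [-1.617, -2.694, 0.0]
wrist_force: [-0.7, 0.4, 0.0]
gripper_width: 0.0702
grip_force: 0.0
```

```bash
python3 -c "
from h import *
p=viewer.read_camera('wrist');cv2.imwrite('pics/w2.png',p['frame'])
for k in ['grip','window','rest','rest_place']:
  d=place_of(p,k);print(k,[(pr(e['location']),e['p']) for e in d[:2]])
K,T=p['intrinsics'],p['cam_to_world'];W=np.linalg.inv(T)
M=regions_of(p,'scanner')
hsv=cv2.cvtColor(p['frame'],cv2.COLOR_BGR2HSV)
y=(hsv[...,0]>20)&(hsv[...,0]<35)&(hsv[...,1]>150)&(hsv[...,2]>90)
ys,xs=np.nonzero(y);print(len(xs),xs.min(),xs.max(),ys.min(),ys.max())
w=topl(p,np.c_[xs,ys],.06)[:,:2].astype(np.float32)*1000;print(cv2.minAreaRect(w))
go([.4252,.3139,.036],2.065)"
```

```text
grip [([0.424, 0.3118, 0.0439], 0.63), ([0.4016, 0.0062, 0.0002], 0.45)]
window [([0.4609, 0.2479, 0.0473], 0.66)]
rest []
rest_place []
308 299 415 102 348
((485.8649597167969, 275.38409423828125), (81.44581604003906, 305.0958251953125), 44.66497802734375)
at [0.4274, 0.3123, 0.2001] off [0.0025, -0.0014, 0.1641] rot [0.0008, 0.0001, -0.008] w 0.0704 F [-0.4917, -0.0802, 0.1083] t 17.55
```

View pics/w2.png

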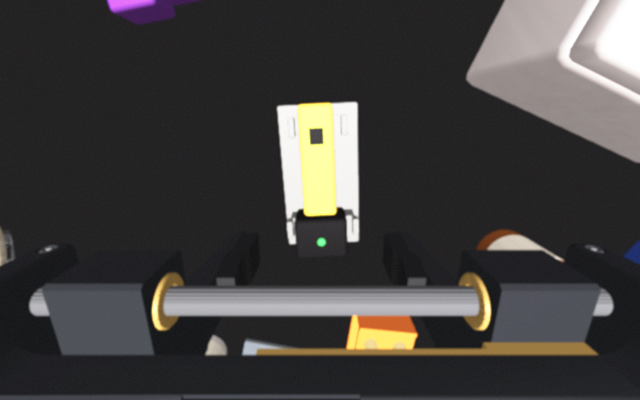

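The scanner, at (318,160) in the wrist view, is nearly aligned with the tool and lies between the fingers. I'll refine its yaw from the bright yellow handle.

```bash
python3 -c "
from h import *
p=viewer.read_camera('wrist')
hsv=cv2.cvtColor(p['frame'],cv2.COLOR_BGR2HSV)
y=((hsv[...,0]>22)&(hsv[...,0]<36)&(hsv[...,1]>120)&(hsv[...,2]>150)).astype(np.uint8); y[:,:280]=0;y[:,360:]=0;y[225:]=0
print(y.sum())
ys,xs=np.nonzero(y)
rows=[(v,xs[ys==v].mean(),xs[ys==v].min(),xs[ys==v].max()) for v in range(110,211,20)];print(np.round(rows,1).tolist())
w=topl(p,np.c_[xs,ys],.06)[:,:2].astype(np.float32)*1000
rc=cv2.minAreaRect(w);print(rc)
c=np.array([[r_[1],r_[0]] for r_ in rows if r_[0]!=130]);q=topl(p,c,.06);d=q[-1]-q[0];print('yaw',np.arctan2(d[1],d[0]),pr(q[0]),pr(q[-1]))
ends=topl(p,np.array([[315.,ys.min()],[320.,ys.max()]]),.06);print(pr(ends))"
```

```text
269<string>:8: RuntimeWarning: Mean of empty slice.
  ret = ret.dtype.type(ret / rcount)
Traceback (most recent call last):
ValueError: zero-size array to reduction operation minimum which has no identity
```

```bash
python3 -c "
from h import *
p=viewer.read_camera('wrist');f=p['frame'].astype(int)
print(f[170,318])
y=(f[...,2]-f[...,0]>90)&(f[...,1]>130); y[:,:280]=0;y[:,360:]=0;y[225:]=0
ys,xs=np.nonzero(y);print(len(xs))
w=topl(p,np.c_[xs,ys],.06)[:,:2].astype(np.float32)*1000
rc=cv2.minAreaRect(w);print(rc)
vs=[112,150,170,190,208];c=np.array([[(xs[ys==v].min()+xs[ys==v].max())/2,v] for v in vs]);q=topl(p,c,.06)
k=np.polyfit(q[:,1],q[:,0],1);print('yaw',np.arctan2(-1,-k[0]),c.tolist(),pr(q))
e=topl(p,np.array([[315.,ys.min()],[320.,ys.max()]]),.06);print(pr(e))
u=(e[1]-e[0])/np.linalg.norm(e[1]-e[0]);print('grip est',pr(e[0]+.08*u),pr(e[1]-.031*u))"
```

```text
[164 255 255]
2088
((411.54345703125, 335.4356994628906), (34.157222747802734, 111.35237121582031), 29.982662200927734)
yaw -1.0351884471173338 [[314.5, 112.0], [316.5, 150.0], [317.5, 170.0], [318.5, 190.0], [319.5, 208.0]] [[0.3872, 0.3754, 0.06], [0.4053, 0.345, 0.06], [0.4153, 0.328, 0.06], [0.4258, 0.3103, 0.06], [0.4356, 0.2939, 0.06]]
[[0.3835, 0.3835, 0.06], [0.4397, 0.2873, 0.06]]
grip est [0.4239, 0.3144, 0.06] [0.424, 0.3141, 0.06]
```

```bash
python3 -c "
from h import *
go([.424,.314,.036],2.095)"
```

```text
at [0.4274, 0.3123, 0.1999] off [0.0031, -0.0022, 0.1639] rot [0.0004, 0.0, -0.0372] w 0.0707 F [-0.2517, -0.5969, 0.0766] t 17.65
```

Call:
carry_out(
  motion=[
    {"offset":[0.003,-0.002,0.04],"delta_rot":[0,0,-0.037],"hand":-0.6},
    {"offset":[0.003,-0.002,0.085],"delta_rot":[0,0,-0.037],"hand":-0.6},
    {"offset":[0.003,-0.002,0.125],"delta_rot":[0,0,-0.037],"hand":-0.6},
    {"offset":[0.003,-0.002,0.15],"delta_rot":[0,0,-0.037],"hand":-0.6},
    {"offset":[0.003,-0.002,0.164],"delta_rot":[0,0,-0.037],"hand":-0.6},
    {"offset":[0.003,-0.002,0.164],"delta_rot":[0,0,-0.037],"hand":-0.6},
  ],
)

```text
time: 18.25
tool_pos: [0.4233, 0.3136, 0.0341]
tcp_rot: [-1.569, -2.719, 0.004]
wrist_force: [0.0, 0.4, 1.4]
gripper_width: 0.0703
grip_force: 0.0
```

Call:
carry_out(
  motion=[
    {"offset":[0,0,0],"delta_rot":[0,0,0],"hand":-0.1},
    {"offset":[0,0,0],"delta_rot":[0,0,0],"hand":0.15},
    {"offset":[0,0,0],"delta_rot":[0,0,0],"hand":0.5},
    {"offset":[0,0,0],"delta_rot":[0,0,0],"hand":1},
    {"offset":[0,0,0],"delta_rot":[0,0,0],"hand":1},
    {"offset":[0,0,0],"delta_rot":[0,0,0],"hand":1},
  ],
)

```text
time: 18.85
tool_pos: [0.4242, 0.3142, 0.0361]
tcp_rot: [1.569, 2.722, 0.001]
wrist_force: [-0.6, 0.2, 3.9]
gripper_width: 0.0337
grip_force: 30.0
```

```bash
python3 -c "
from h import *
print('grasp pose');go([.424,.314,.036],2.095)"
```

```text
grasp pose
at [0.4242, 0.3142, 0.0361] off [-0.0, -0.0003, 0.0001] rot [0.0005, 0.0001, 0.001] w 0.0337 F [-0.5533, 0.2435, 3.8702] t 18.85
```

Call:
carry_out(
  motion=[
    {"offset":[0,0,-0.015],"delta_rot":[0,0,0],"hand":1},
    {"offset":[0,0,-0.04],"delta_rot":[0,0,0],"hand":1},
    {"offset":[0,0,-0.07],"delta_rot":[0,0,0],"hand":1},
    {"offset":[0,0,-0.1],"delta_rot":[0,0,0],"hand":1},
    {"offset":[0,0,-0.12],"delta_rot":[0,0,0],"hand":1},
    {"offset":[0,0,-0.13],"delta_rot":[0,0,0],"hand":1},
  ],
)

```text
time: 19.45
tool_pos: [0.4244, 0.3143, 0.1673]
tcp_rot: [1.568, 2.721, 0.003]
wrist_force: [-0.4, -0.3, -2.7]
gripper_width: 0.0336
grip_force: 30.0
```

```bash
python3 -c "
from h import *
b=best(['code','bottle_mid','cradle','bar'],['side','scene'],3,dict(code=(.52,-.017),bottle_mid=(.538,-.085),cradle=C,bar=cw(-.075,-.11)))
m={k:np.median(v,0) for k,v in b.items()}
for k in m: print(k,pr(m[k]),len(b[k]))
L=dict(code=(0,.015),bottle_mid=(0,-.055),cradle=(0,0),bar=(-.075,-.11));ks=[k for k in L if k in m]
print(yawfit([L[k] for k in ks],[m[k][:2] for k in ks]))
code=cw(0,.015);u=np.array([np.sin(TH),-np.cos(TH)])
g=code-.146*u;print(pr(code),pr(g))
go([*g,.14],np.pi/2+TH)"
```

```text
code [0.5215, -0.0191, 0.0997] 3
bottle_mid [0.535, -0.0844, 0.0973] 3
cradle [0.5223, -0.0316, 0.0013] 6
bar [0.48, -0.1569, 0.074] 3
(np.float64(0.257230958509012), array([ 0.52329296, -0.03196375]))
[0.5203, -0.0166] [0.4838, 0.1248]
at [0.4241, 0.3141, 0.1657] off [-0.1938, -0.0432, 0.0257] rot [0.0, -0.0, 0.272] w 0.0338 F [0.2057, -1.5797, -1.684] t 20.95
```

Call:
carry_out(
  motion=[
    {"offset":[-0.03,-0.007,0],"delta_rot":[0,0,0.07],"hand":1},
    {"offset":[-0.065,-0.014,0],"delta_rot":[0,0,0.14],"hand":1},
    {"offset":[-0.1,-0.022,0],"delta_rot":[0,0,0.21],"hand":1},
    {"offset":[-0.135,-0.03,0.005],"delta_rot":[0,0,0.272],"hand":1},
    {"offset":[-0.165,-0.037,0.01],"delta_rot":[0,0,0.272],"hand":1},
    {"offset":[-0.185,-0.042,0.02],"delta_rot":[0,0,0.272],"hand":1},
    {"offset":[-0.193,-0.043,0.026],"delta_rot":[0,0,0.272],"hand":1},
    {"offset":[-0.193,-0.043,0.026],"delta_rot":[0,0,0.272],"hand":1},
  ],
)

```text
time: 21.75
tool_pos: [0.4835, 0.1251, 0.1391]
tcp_rot: [-1.924, -2.482, 0.001]
wrist_force: [0.2, 0.9, -1.0]
gripper_width: 0.0338
grip_force: 30.0
```

```bash
python3 -c "
from h import *
go([.4833,.124,.088],np.pi/2+.254)"
```

```text
at [0.4835, 0.1251, 0.1391] off [-0.0011, -0.0004, 0.0511] rot [-0.0014, -0.0004, -0.0023] w 0.0338 F [0.1852, 0.924, -0.9804] t 21.75
```

Call:
carry_out(
  motion=[
    {"offset":[-0.001,0,0.015],"delta_rot":[0,0,0],"hand":1},
    {"offset":[-0.001,0,0.03],"delta_rot":[0,0,0],"hand":1},
    {"offset":[-0.001,0,0.042],"delta_rot":[0,0,0],"hand":1},
    {"offset":[-0.001,0,0.049],"delta_rot":[0,0,0],"hand":1},
    {"offset":[-0.001,0,0.051],"delta_rot":[0,0,0],"hand":1},
    {"offset":[-0.001,0,0.051],"delta_rot":[0,0,0],"hand":1},
  ],
)

```text
time: 22.35
tool_pos: [0.4839, 0.1248, 0.0889]
tcp_rot: [1.923, 2.484, 0.0]
wrist_force: [1.2, -0.7, -1.6]
gripper_width: 0.0336
grip_force: 30.0
```

```bash
python3 -c "
from h import *
b=best(['code','window','grip'],['side','scene'],2,dict(code=(.52,-.017),window=(.502,.05),grip=(.483,.124)))
for k in b: print(k,pr(np.median(b[k],0)),len(b[k]),pr(b[k].std(0)))
go([.4833,.124,.088],np.pi/2+.254)
p=viewer.read_camera('side');cv2.imwrite('pics/sc.png',cv2.resize(p['frame'][80:280,200:440],None,fx=3,fy=3))"
```

```text
code [0.5224, -0.0168, 0.1014] 4 [0.0017, 0.0009, 0.0008]
window [0.5028, 0.0515, 0.1007] 3 [0.0004, 0.0015, 0.0007]
grip [0.4861, 0.1234, 0.0976] 4 [0.0017, 0.0012, 0.0025]
at [0.4839, 0.1246, 0.0887] off [-0.0004, -0.0007, 0.0007] rot [0.0, 0.0, -0.001] w 0.0334 F [0.3294, -0.5574, -2.4045] t 23.15
```

View pics/sc.png

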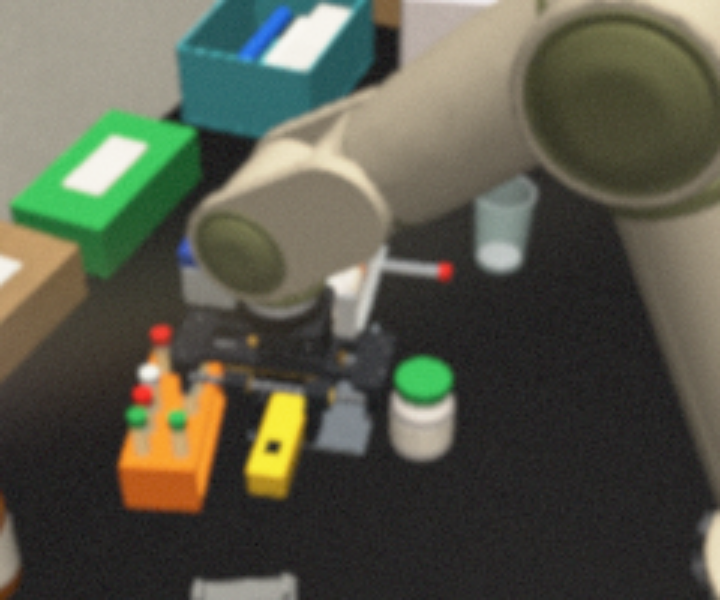

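The scanner sits between the rack and the jar, level and facing the trough. Measured window to code is about 71 mm, with about 2 mm lateral error. I'll hold it there for over a second.

Call:
carry_out(
  motion=[
    {"offset":[0,0,0],"delta_rot":[0,0,0],"hand":1},
    {"offset":[0,0,0],"delta_rot":[0,0,0],"hand":1},
    {"offset":[0,0,0],"delta_rot":[0,0,0],"hand":1},
    {"offset":[0,0,0],"delta_rot":[0,0,0],"hand":1},
    {"offset":[0,0,0],"delta_rot":[0,0,0],"hand":1},
    {"offset":[0,0,0],"delta_rot":[0,0,0],"hand":1},
    {"offset":[0,0,0],"delta_rot":[0,0,0],"hand":1},
    {"offset":[0,0,0],"delta_rot":[0,0,0],"hand":1},
  ],
)

```text
time: 24.0
tool_pos: [0.4839, 0.1246, 0.0887]
tcp_rot: [1.923, 2.484, -0.0]
wrist_force: [0.4, -0.4, -1.5]
gripper_width: 0.0333
grip_force: 30.0
```

Call:
carry_out(
  motion=[
    {"offset":[0,0,0],"delta_rot":[0,0,0],"hand":1},
    {"offset":[0,0,0],"delta_rot":[0,0,0],"hand":1},
    {"offset":[0,0,0],"delta_rot":[0,0,0],"hand":1},
    {"offset":[0,0,0],"delta_rot":[0,0,0],"hand":1},
    {"offset":[0,0,-0.01],"delta_rot":[0,0,0],"hand":1},
    {"offset":[0.005,0,-0.03],"delta_rot":[0,0,0],"hand":1},
    {"offset":[0.01,0,-0.06],"delta_rot":[0,0,0],"hand":1},
    {"offset":[0.01,0,-0.08],"delta_rot":[0,0,0],"hand":1},
  ],
)

```text
time: 24.8
tool_pos: [0.4816, 0.1347, 0.1712]
tcp_rot: [1.922, 2.483, 0.002]
wrist_force: [1.2, 0.8, -2.2]
gripper_width: 0.0339
grip_force: 30.0
```

```bash
python3 -c "
from h import *
go([.4242,.3142,.12],2.0944)"
```

```text
at [0.4816, 0.1347, 0.1712] off [0.1882, -0.0107, 0.0511] rot [0.0021, 0.0006, -0.2701] w 0.0339 F [1.1997, 0.7739, -2.1857] t 24.8
```

Call:
carry_out(
  motion=[
    {"offset":[0.03,-0.002,0],"delta_rot":[0,0,-0.07],"hand":1},
    {"offset":[0.065,-0.004,0],"delta_rot":[0,0,-0.14],"hand":1},
    {"offset":[0.1,-0.006,0],"delta_rot":[0,0,-0.21],"hand":1},
    {"offset":[0.135,-0.008,0],"delta_rot":[0,0,-0.27],"hand":1},
    {"offset":[0.165,-0.009,0.01],"delta_rot":[0,0,-0.27],"hand":1},
    {"offset":[0.183,-0.0105,0.03],"delta_rot":[0,0,-0.27],"hand":1},
    {"offset":[0.188,-0.0105,0.05],"delta_rot":[0,0,-0.27],"hand":1},
    {"offset":[0.188,-0.0105,0.05],"delta_rot":[0,0,-0.27],"hand":1},
  ],
)

```text
time: 25.6
tool_pos: [0.4228, 0.3138, 0.1173]
tcp_rot: [-1.569, -2.719, 0.005]
wrist_force: [-0.5, 0.0, -1.7]
gripper_width: 0.0341
grip_force: 30.0
```

Call:
carry_out(
  motion=[
    {"offset":[0,0,0],"delta_rot":[0,0,0],"hand":1},
    {"offset":[0,0,0],"delta_rot":[0,0,0],"hand":1},
  ],
)

```text
time: 25.8
tool_pos: [0.4249, 0.3134, 0.1201]
tcp_rot: [1.572, 2.719, 0.003]
wrist_force: [0.1, -0.5, -1.6]
gripper_width: 0.0336
grip_force: 30.0
```

```bash
python3 -c "
from h import *
go([.4242,.3142,.0365],2.0944)"
```

```text
at [0.4249, 0.3134, 0.1201] off [0.001, -0.0004, 0.0836] rot [0.002, 0.0003, -0.0012] w 0.0336 F [0.1469, -0.5222, -1.5884] t 25.8
```

Call:
carry_out(
  motion=[
    {"offset":[0.001,0,0.02],"delta_rot":[0,0,0],"hand":1},
    {"offset":[0.001,0,0.04],"delta_rot":[0,0,0],"hand":1},
    {"offset":[0.001,0,0.055],"delta_rot":[0,0,0],"hand":1},
    {"offset":[0.001,0,0.067],"delta_rot":[0,0,0],"hand":1},
    {"offset":[0.001,0,0.075],"delta_rot":[0,0,0],"hand":1},
    {"offset":[0.001,0,0.08],"delta_rot":[0,0,0],"hand":1},
    {"offset":[0.001,0,0.083],"delta_rot":[0,0,0],"hand":1},
    {"offset":[0.001,0,0.083],"delta_rot":[0,0,0],"hand":1},
  ],
)

```text
time: 26.6
tool_pos: [0.424, 0.3146, 0.0363]
tcp_rot: [1.571, 2.72, 0.001]
wrist_force: [-0.2, 0.4, -1.2]
gripper_width: 0.0336
grip_force: 30.0
```

```bash
python3 -c "
from h import *
go([.4242,.3142,.0365],2.0944)"
```

```text
at [0.424, 0.3146, 0.0363] off [-0.0005, -0.0, -0.0002] rot [0.001, 0.0001, -0.0006] w 0.0336 F [-0.2173, 0.3601, -1.1608] t 26.6
```

Back at the grasp height with no sideways load. I'll release and lift.

Call:
carry_out(
  motion=[
    {"offset":[0,0,0],"delta_rot":[0,0,0],"hand":0.1},
    {"offset":[0,0,0],"delta_rot":[0,0,0],"hand":-0.2},
    {"offset":[0,0,0],"delta_rot":[0,0,0],"hand":-0.6},
    {"offset":[0,0,0],"delta_rot":[0,0,0],"hand":-0.6},
    {"offset":[0,0,-0.03],"delta_rot":[0,0,0],"hand":-0.6},
    {"offset":[0,0,-0.08],"delta_rot":[0,0,0],"hand":-0.6},
    {"offset":[0,0,-0.13],"delta_rot":[0,0,0],"hand":-0.6},
    {"offset":[0,0,-0.165],"delta_rot":[0,0,0],"hand":-0.6},
  ],
)

```text
time: 27.4
tool_pos: [0.424, 0.3147, 0.2041]
tcp_rot: [1.571, 2.719, 0.004]
wrist_force: [1.3, 0.9, -0.9]
gripper_width: 0.0706
grip_force: 0.0
```

Call:
carry_out(
  motion=[
    {"offset":[0,0,0],"delta_rot":[0,0,0],"hand":-0.6},
    {"offset":[0,0,0],"delta_rot":[0,0,0],"hand":-0.6},
  ],
)

```text
time: 27.6
tool_pos: [0.4236, 0.3145, 0.2007]
tcp_rot: [1.571, 2.72, 0.001]
wrist_force: [-0.8, 0.1, -0.8]
gripper_width: 0.0706
grip_force: 0.0
```

```bash
python3 -c "
from h import *
b=best(['grip','rest_place','bottle_mid','tipbox_mid','jar','rack_mid'],['side','wrist'],1,dict(grip=(.424,.314),rest_place=(.424,.314)))
for k in b: print(k,pr(b[k]))
go([.4242,.3142,.2],2.0944)
p=viewer.read_camera('side');q=viewer.read_camera('wrist');cv2.imwrite('pics/end.png',np.vstack([p['frame'][60:340,100:500],q['frame'][:280,120:520]]))"
```

```text
grip [[0.4275, 0.3133, 0.0495], [0.424, 0.3148, 0.0459]]
rest_place [[0.4295, 0.3137, 0.0449]]
jar [[0.3979, 0.0061, 0.0015], [0.3986, 0.0064, -0.0031]]
rack_mid [[0.6109, 0.1159, 0.0565]]
at [0.4236, 0.3145, 0.2007] off [-0.0005, 0.0003, 0.0007] rot [-0.0001, -0.0, -0.0006] w 0.0703 F [0.1421, 0.1868, -0.3517] t 28.3
```

View pics/end.png

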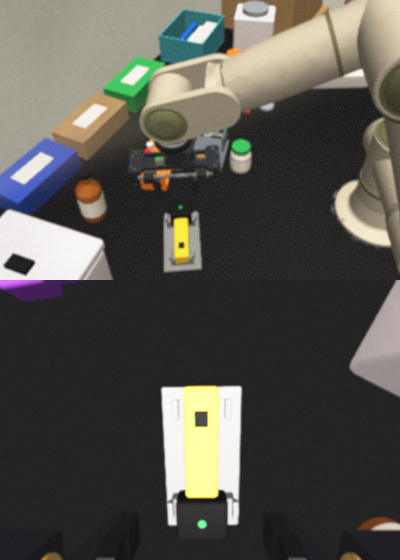

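The scanner, at (202,460) in the lower half, lies centred between the lips of its rest, window the right way round. The gripper is clear above it, and the jar and amber bottle are upright.

```bash
python3 -c "
from h import *
print(order.close_job())"
```

```text
the job is handed in; nothing more can be done
None
```

I handed the job in at about 28 s of the 72 s allowed, and the hand-in gave no verdict: the tip box was slid clear standing, the cradle tipped down with the bottle lying in it, the code held in view at about 71 mm for over a second, and the scanner laid back in its rest the same way round.

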